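# Find the full button tin by its weight

## Robot

A 7-joint arm with a two-finger parallel gripper is mounted at the origin on the work surface. World frame = base frame: x ahead of the robot, y to its left, z up, the work surface at z = 0. Lengths are in m, angles in rad, forces in N, time in s.
With the tool pointing down it reaches from about 0.4 to 0.85 m from the base axis. Payload 10.4 kg.
Tool frame: the origin (TCP) lies midway between the tips of the shut fingers; the grasp point (between the pads) lies manip.grip_depth behind it (manip.grip_depth is the distance from the TCP to the grasp point, in m); z points along the fingers, x is the direction in which the jaws open and shut, and the axes are right-handed (so a half turn about z gives the same grasp; the last joint's range is limited). The gripper opens to 85 mm and grips with 20 to 120 N. Pads are 22 mm wide; open, the fingers measure 114 mm over their backs; the gripper's body (76 mm by 85 mm) begins 54 mm behind the grasp point. The pads swing forward as they close: fully open they stand 13 mm farther back than shut.
Start: joints at [-1.176, 0.332, -0.065, 1.46, 0.022, 1.35, -0.088], TCP at [0.254, 0.571, 0.231] pointing down, gripper open.
Joint ranges: [-2.6, 2.6], [-0.5, 2.12], [-1.47, 1.34], [0.16, 2.42], [-1.27, 4.41], [0.06, 2.06], [-2.6, 2.6]. Speed limits (rad/s): [2.22, 2.22, 2.79, 2.79, 3.14, 3.14, 3.14].

## Interface

Orientations are given as a unit quaternion [x, y, z, w].
In Python, from workcell import manip gives the robot as it stands. The module is installed in compiled form; this text tells all that it offers.
- The arm moves only by the tool send_rows, never from a script. Its argument "steps" is a list of rows, each a list of 2 entries, a list of its own where there are three numbers: the shift along the tool's x, y, z in m, then the turn about the tool's z in rad. In form: [[[x, y, z], spin], ...]. A call has exactly 8 rows; each row is the pose to reach, as a shift and turn from the pose commanded when the call began, along the tool's axes at that moment; what a row does not reach only later rows make up. A row lasts 1/8 s, in which the tool goes at most 62.5 mm and 10.7 degrees, less where a joint would pass 70% of its speed; a pose out of reach is approached as far as the arm can. A call with a gripper value outside its range is refused whole. "hand" is the opening, from 0 (shut) to 1 (fully open), set as the call begins (left out, the last holds). The fingers move at their own pace and stop on an object; "force" is the grip in N (left out, the last holds). Time passes only in rows, so rows that repeat a pose let the fingers close, or fill a call up. It gives the time, the measured TCP pose, the force and the opening at its end, in the units of the state.
- manip.get_obs(): the state, without advancing time (a new reading comes with each control period).
- manip.camera(name): name is "side" or "top" or "wrist"; returns (picture, depth): 400x640x3 uint8, red, green, blue; 400x640 float32, m along the optical axis (not along the pixel's ray), 0 where there is no reading.
- manip.camera_info(name): a dict with "intrinsics" (3x3 intrinsics, pixels), "dist_coeffs" ([k1, k2, p1, p2, k3] as OpenCV has them; the pictures are not rectified), "pose" (4x4, takes a point from camera to world coordinates); the wrist camera has in their place "T_tool_cam" (4x4, takes a point from camera to tool coordinates, whose origin is the TCP and whose axes are the tool frame's). Camera axes: x right, y up, looking along -z (the intrinsics and any distortion apply to the point x, -y, -z); pixel columns grow to the right and rows downward; lengths in m; the calibration is good to about 2 mm. A picture is of the moment at which its call begins: read the wrist's pose just before it. camera_info takes no time and is no camera call.
- manip.hand_in(): hands the job in, once; it reports no verdict.
The state is a dict: "clock": time; "joint_pos": joint angles; "joint_velocities": joint speeds; "tau": joint torques, N m; "position": TCP position; "ee_rot": TCP orientation; "ft_force": force on the tool from outside, world axes, zero at the start; "torque": the same for the moment, N m; "grip_width": opening from 0.0 (shut) to 1.0 (fully open).
Only numpy, scipy, OpenCV 4.12 (cv2) and the standard library are available. Lean on these libraries where they do the work, as an engineer would, in place of code of your own. Each camera call takes 0.05 s, during which the arm holds its last target.

## Task

Heft the three identical button tins one at a time, first the one on the green coaster, then the orange, then the purple: lift each several centimetres, upright, and stand it back on its coaster before taking the next. Then hold up the heaviest, upright and still, about 20 cm above the table, and finish while still holding it (if it is the last one hefted, simply keep hold of it), with the other two standing on their coasters. Leave the spool, the pot and the needle case alone.

Things in the scene. Friction and masses are not known exactly. Their poses are not given: they have to be found in the camera images.
- tin_a_mid (a point): One of three closed tins that look exactly alike: round, upright, sky blue with small painted flowers, red lid that does not come off; 62 mm diameter, 76 mm tall, straight sided. They weigh between 0.13 and 0.61 kg, and any two differ by at least 0.1 kg; which is the heaviest changes from run to run and does not show. Point: centre of the tin, half-way up (38 mm above its underside); z up along its axis.
- tin_b_mid (a point): One of three closed tins that look exactly alike: round, upright, sky blue with small painted flowers, red lid that does not come off; 62 mm diameter, 76 mm tall, straight sided. They weigh between 0.13 and 0.61 kg, and any two differ by at least 0.1 kg; which is the heaviest changes from run to run and does not show. Point: centre of the tin, half-way up (38 mm above its underside); z up along its axis.
- tin_c_mid (a point): One of three closed tins that look exactly alike: round, upright, sky blue with small painted flowers, red lid that does not come off; 62 mm diameter, 76 mm tall, straight sided. They weigh between 0.13 and 0.61 kg, and any two differ by at least 0.1 kg; which is the heaviest changes from run to run and does not show. Point: centre of the tin, half-way up (38 mm above its underside); z up along its axis.
- coaster_green_top (a point): Centre of the top face of the green coaster: flat round disc, 104 mm diameter, 6 mm thick, fixed to the table; one tin stands on its middle. z up.
- coaster_orange_top (a point): Centre of the top face of the orange coaster: flat round disc, 104 mm diameter, 6 mm thick, fixed to the table; one tin stands on its middle. z up.
- coaster_purple_top (a point): Centre of the top face of the purple coaster: flat round disc, 104 mm diameter, 6 mm thick, fixed to the table; one tin stands on its middle. z up.
- spool_mid (a point): Wooden spool of violet thread standing upright, 32 mm diameter, 45 mm tall; point at its centre. To be left alone.
- button_pot: Shallow closed white ceramic pot, 68 mm diameter, 26 mm tall; origin at the centre of its underside. To be left alone.
- needle_case: Red plastic needle case lying flat, 90 x 34 x 22 mm (x along its length); origin at the centre of its underside. To be left alone.

How it is judged:
On the way, in this order (a step that is already met when the one before it is completed fails the run):
1. the tin from the green coaster is held at least 20 mm clear of it while the other two stand on their coasters (((height (world z) of tin_a_mid above 0.065 m and contact force between tin_a and the fingers above 0.5 N) or (height (world z) of tin_b_mid above 0.065 m and contact force between tin_b and the fingers above 0.5 N) or (height (world z) of tin_c_mid above 0.065 m and contact force between tin_c and the fingers above 0.5 N)) and ((horizontal distance between tin_a_mid and coaster_orange_top below 0.045 m and height (world z) of tin_a_mid below 0.056 m) or (horizontal distance between tin_b_mid and coaster_orange_top below 0.045 m and height (world z) of tin_b_mid below 0.056 m) or (horizontal distance between tin_c_mid and coaster_orange_top below 0.045 m and height (world z) of tin_c_mid below 0.056 m)) and ((horizontal distance between tin_a_mid and coaster_purple_top below 0.045 m and height (world z) of tin_a_mid below 0.056 m) or (horizontal distance between tin_b_mid and coaster_purple_top below 0.045 m and height (world z) of tin_b_mid below 0.056 m) or (horizontal distance between tin_c_mid and coaster_purple_top below 0.045 m and height (world z) of tin_c_mid below 0.056 m))), for 0.2 s.
2. the tin from the orange coaster is held at least 20 mm clear of it while the other two stand on their coasters (((height (world z) of tin_a_mid above 0.065 m and contact force between tin_a and the fingers above 0.5 N) or (height (world z) of tin_b_mid above 0.065 m and contact force between tin_b and the fingers above 0.5 N) or (height (world z) of tin_c_mid above 0.065 m and contact force between tin_c and the fingers above 0.5 N)) and ((horizontal distance between tin_a_mid and coaster_green_top below 0.045 m and height (world z) of tin_a_mid below 0.056 m) or (horizontal distance between tin_b_mid and coaster_green_top below 0.045 m and height (world z) of tin_b_mid below 0.056 m) or (horizontal distance between tin_c_mid and coaster_green_top below 0.045 m and height (world z) of tin_c_mid below 0.056 m)) and ((horizontal distance between tin_a_mid and coaster_purple_top below 0.045 m and height (world z) of tin_a_mid below 0.056 m) or (horizontal distance between tin_b_mid and coaster_purple_top below 0.045 m and height (world z) of tin_b_mid below 0.056 m) or (horizontal distance between tin_c_mid and coaster_purple_top below 0.045 m and height (world z) of tin_c_mid below 0.056 m))), for 0.2 s.
3. the tin from the purple coaster is held at least 20 mm clear of it while the other two stand on their coasters (((height (world z) of tin_a_mid above 0.065 m and contact force between tin_a and the fingers above 0.5 N) or (height (world z) of tin_b_mid above 0.065 m and contact force between tin_b and the fingers above 0.5 N) or (height (world z) of tin_c_mid above 0.065 m and contact force between tin_c and the fingers above 0.5 N)) and ((horizontal distance between tin_a_mid and coaster_green_top below 0.045 m and height (world z) of tin_a_mid below 0.056 m) or (horizontal distance between tin_b_mid and coaster_green_top below 0.045 m and height (world z) of tin_b_mid below 0.056 m) or (horizontal distance between tin_c_mid and coaster_green_top below 0.045 m and height (world z) of tin_c_mid below 0.056 m)) and ((horizontal distance between tin_a_mid and coaster_orange_top below 0.045 m and height (world z) of tin_a_mid below 0.056 m) or (horizontal distance between tin_b_mid and coaster_orange_top below 0.045 m and height (world z) of tin_b_mid below 0.056 m) or (horizontal distance between tin_c_mid and coaster_orange_top below 0.045 m and height (world z) of tin_c_mid below 0.056 m))), for 0.2 s.
At the end, for the whole second after the job is handed in: The heaviest tin (no coaster left carrying over 4 N) is held in the fingers, its centre over 140 mm above the table, within 0.4 rad of upright, still (under 0.05 m/s); the other two stand upright and at rest, not in the fingers, within 45 mm of a coaster's centre ((((height (world z) of tin_a_mid above 0.14 m and contact force between tin_a and the fingers above 0.5 N) and angle between tin_a_mid's own z axis and vertical below 0.4 rad and linear speed of tin_a below 0.05 m/s and ((horizontal distance between tin_b_mid and coaster_green_top below 0.045 m and height (world z) of tin_b_mid below 0.056 m) or (horizontal distance between tin_b_mid and coaster_orange_top below 0.045 m and height (world z) of tin_b_mid below 0.056 m) or (horizontal distance between tin_b_mid and coaster_purple_top below 0.045 m and height (world z) of tin_b_mid below 0.056 m)) and angle between each of tin_b_mid, tin_c_mid's own z axis and vertical below 0.15 rad and linear speed of each of tin_b, tin_c below 0.03 m/s and contact force between each of tin_b, tin_c and the fingers below 0.3 N and ((horizontal distance between tin_c_mid and coaster_green_top below 0.045 m and height (world z) of tin_c_mid below 0.056 m) or (horizontal distance between tin_c_mid and coaster_orange_top below 0.045 m and height (world z) of tin_c_mid below 0.056 m) or (horizontal distance between tin_c_mid and coaster_purple_top below 0.045 m and height (world z) of tin_c_mid below 0.056 m))) or ((height (world z) of tin_b_mid above 0.14 m and contact force between tin_b and the fingers above 0.5 N) and angle between tin_b_mid's own z axis and vertical below 0.4 rad and linear speed of tin_b below 0.05 m/s and ((horizontal distance between tin_a_mid and coaster_green_top below 0.045 m and height (world z) of tin_a_mid below 0.056 m) or (horizontal distance between tin_a_mid and coaster_orange_top below 0.045 m and height (world z) of tin_a_mid below 0.056 m) or (horizontal distance between tin_a_mid and coaster_purple_top below 0.045 m and height (world z) of tin_a_mid below 0.056 m)) and angle between each of tin_a_mid, tin_c_mid's own z axis and vertical below 0.15 rad and linear speed of each of tin_a, tin_c below 0.03 m/s and contact force between each of tin_a, tin_c and the fingers below 0.3 N and ((horizontal distance between tin_c_mid and coaster_green_top below 0.045 m and height (world z) of tin_c_mid below 0.056 m) or (horizontal distance between tin_c_mid and coaster_orange_top below 0.045 m and height (world z) of tin_c_mid below 0.056 m) or (horizontal distance between tin_c_mid and coaster_purple_top below 0.045 m and height (world z) of tin_c_mid below 0.056 m))) or ((height (world z) of tin_c_mid above 0.14 m and contact force between tin_c and the fingers above 0.5 N) and angle between tin_c_mid's own z axis and vertical below 0.4 rad and linear speed of tin_c below 0.05 m/s and ((horizontal distance between tin_a_mid and coaster_green_top below 0.045 m and height (world z) of tin_a_mid below 0.056 m) or (horizontal distance between tin_a_mid and coaster_orange_top below 0.045 m and height (world z) of tin_a_mid below 0.056 m) or (horizontal distance between tin_a_mid and coaster_purple_top below 0.045 m and height (world z) of tin_a_mid below 0.056 m)) and angle between each of tin_a_mid, tin_b_mid's own z axis and vertical below 0.15 rad and linear speed of each of tin_a, tin_b below 0.03 m/s and contact force between each of tin_a, tin_b and the fingers below 0.3 N and ((horizontal distance between tin_b_mid and coaster_green_top below 0.045 m and height (world z) of tin_b_mid below 0.056 m) or (horizontal distance between tin_b_mid and coaster_orange_top below 0.045 m and height (world z) of tin_b_mid below 0.056 m) or (horizontal distance between tin_b_mid and coaster_purple_top below 0.045 m and height (world z) of tin_b_mid below 0.056 m)))) and contact force between each of tin_a, tin_b, tin_c and coaster_green below 4 N and contact force between each of tin_a, tin_b, tin_c and coaster_orange below 4 N and contact force between each of tin_a, tin_b, tin_c and coaster_purple below 4 N); the arm keeps its last pose, push and grip.
It fails at once if a tin is tipped by more than 0.7 rad (angle between any of tin_a_mid, tin_b_mid, tin_c_mid's own z axis and vertical above 0.7 rad).
It fails at once if the spool, the pot or the needle case is moved by more than 30 mm (distance of any of spool_mid, button_pot, needle_case from where it was at the start of the episode above 0.03 m).
It also fails if it takes over 72 s, if anything falls off the work surface, if the arm or the gripper's body presses on something with over 40 N, if the wrist force passes 120 N, or if a joint passes its speed limit or range.

## Working session

There is one attempt and no reset: what is moved stays moved. The work goes in short steps, Python scripts to look and compute and a tool call to move; the robot and the scene stay as the last step left them, time stands still between calls to the robot, and variables do not carry over. Pictures are saved under pics/ and viewed, and the job is handed in when it is done.

Besides the shell and the picture viewer there is one more tool, called as name(argument=value, ...), one argument or row to a line, values as JSON. send_rows: Moves the arm, as the interface text tells. Its arguments: {"type":"object","properties":{"steps":{"type":"array"},"hand":{"type":"number"},"force":{"type":"number"}},"required":["steps"]}

```bash
mkdir -p pics; python3 - <<'E'
from workcell import manip
import cv2,numpy as np
o=manip.get_obs()
for k,v in o.items(): print(k,np.round(v,4))
print(manip.grip_depth)
for n in("side","top"):
    im,d=manip.camera(n); np.savez(f"{n}0.npz",im=im,d=d)
    cv2.imwrite(f"pics/{n}0.png",im[:,:,::-1]); print(n,manip.camera_info(n))
print(manip.camera_info("wrist"))
E
```

```text
clock 0.0
joint_pos [-1.1756  0.3329 -0.0647  1.4609  0.0216  1.3499 -0.0885]
joint_velocities [ 0.0013  0.0002 -0.0001  0.0003 -0.0002  0.0009  0.    ]
tau [ 3.00000e-04 -6.25471e+01  4.95000e-02 -3.91597e+01  1.63000e-02
  1.03000e-02  0.00000e+00]
position [0.2535 0.5709 0.2305]
ee_rot [ 8.384e-01  5.451e-01 -6.000e-04  4.000e-04]
ft_force [-0.2688 -0.4301 -0.6413]
torque [-0.0141 -0.0228  0.0337]
grip_width 1.0012
0.0187
side {'intrinsics': array([[388.53335435,   0.        , 318.04534906],
       [  0.        , 388.53335435, 197.61887878],
       [  0.        ,   0.        ,   1.        ]]), 'dist_coeffs': array([-0.02059496,  0.        ,  0.        ,  0.        ,  0.        ]), 'pose': array([[-0.97743984,  0.14908835, -0.14961288,  0.44972298],
       [-0.21023097, -0.61846691,  0.75716684,  0.60026582],
       [ 0.02035414,  0.7715383 ,  0.63585719,  0.63651911],
       [ 0.        ,  0.        ,  0.        ,  1.        ]])}
top {'intrinsics': array([[428.2970273 ,   0.        , 318.62477009],
       [  0.        , 428.2970273 , 200.25865438],
       [  0.        ,   0.      
[... 273 characters left out ...]
9770729,  1.215575  ],
       [ 0.        ,  0.        ,  0.        ,  1.        ]])}
{'intrinsics': array([[307.70076174,   0.        , 318.42483384],
       [  0.        , 307.70076174, 199.87923448],
       [  0.        ,   0.        ,   1.        ]]), 'dist_coeffs': array([-0.01419715,  0.        ,  0.        ,  0.        ,  0.        ]), 'T_tool_cam': array([[ 9.99999521e-01,  7.23255660e-04,  6.60096346e-04,
         8.67932620e-04],
       [ 8.92294857e-04, -9.50705950e-01, -3.10092566e-01,
        -8.09666198e-02],
       [ 4.03281321e-04,  3.10093006e-01, -9.50706140e-01,
        -1.41813489e-01],
       [ 0.00000000e+00,  0.00000000e+00,  0.00000000e+00,
         1.00000000e+00]])}
```

View pics/top0.png

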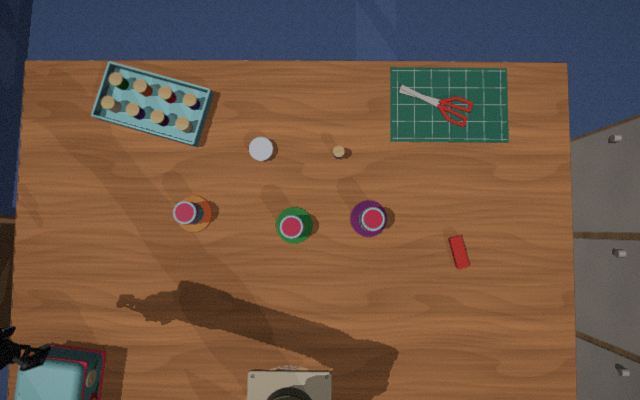

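View pics/side0.png

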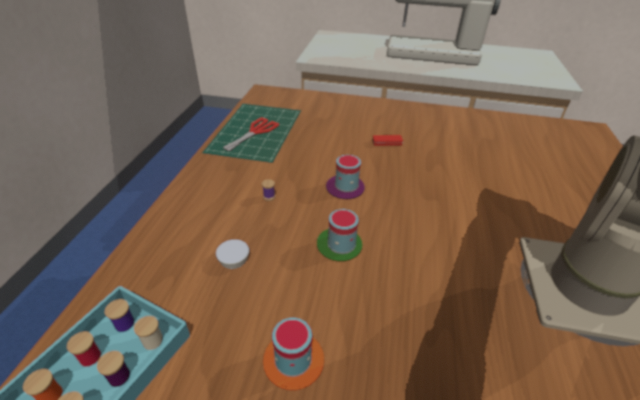

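The top view shows the orange tin's lid at about (185,212), green's at (291,227) and purple's at (373,219). The pot is at (261,149), the spool at (338,152) and the needle case at (459,252). The side view agrees.

```bash
cat > h.py <<'E'
from workcell import manip
import cv2,numpy as np
from scipy.spatial.transform import Rotation as R
def ray_plane(n,uv,z,T=None):
    c=manip.camera_info(n); T=c["pose"] if T is None else T
    p=cv2.undistortPoints(np.array(uv,float).reshape(-1,1,2),c["intrinsics"],c["dist_coeffs"]).reshape(-1,2)
    d=np.c_[p[:,0],-p[:,1],-np.ones(len(p))]@T[:3,:3].T
    return T[:3,3]+d*((z-T[2,3])/d[:,2])[:,None]
def lids(n,im,z=0.082,T=None,amin=80):
    h=cv2.cvtColor(im,cv2.COLOR_RGB2HSV)
    m=((h[...,0]<6)|(h[...,0]>165))&(h[...,1]>150)&(h[...,2]>90)
    cs,_=cv2.findContours(m.astype(np.uint8),cv2.RETR_EXTERNAL,cv2.CHAIN_APPROX_NONE)
    out=[]
    for c in cs:
        if cv2.contourArea(c)<amin: continue
        w=ray_plane(n,c.reshape(-1,2),z,T)
        (x,y),r=cv2.minEnclosingCircle(w[:,:2].astype(np.float32)); 
        out.append((c.reshape(-1,2).mean(0).round(1),np.round([x,y,r],4),w[:,:2].mean(0).round(4)))
    return out
def coaster(n,im,lo,hi,z=0.006,T=None):
    h=cv2.cvtColor(im,cv2.COLOR_RGB2HSV)
    m=((h[...,0]>=lo)&(h[...,0]<=hi)&(h[...,1]>110)&(h[...,2]>40)).astype(np.uint8)
    return m
E
python3 - <<'E'
from h import *
for n in("top","side"):
    im=np.load(n+"0.npz")["im"]
    for l in lids(n,im): print(n,*l)
    h=cv2.cvtColor(im,cv2.COLOR_RGB2HSV)
    for uv in ([(207,222),(308,236),(356,226)] if n=="top" else [(315,365),(322,247),(331,188)]): print(h[uv[1],uv[0]])
E
```

```text
top [458.7 251.6] [ 0.4496 -0.4475  0.0441] [ 0.4506 -0.4481]
top [290.8 226.3] [ 0.5143 -0.0056  0.0236] [ 0.5142 -0.0057]
top [372.5 218.5] [ 0.5362 -0.2215  0.0235] [ 0.5362 -0.2215]
top [184. 212.] [0.5501 0.2795 0.023 ] [0.5501 0.2794]
top [454.3 109.1] [ 0.8307 -0.4448  0.0493] [ 0.8319 -0.4424]
[ 11 177 154]
[ 39 136  77]
[154 141 103]
side [ 86.9 357.6] [0.8369 0.3868 0.0164] [0.8362 0.3868]
side [291.3 334.2] [0.5499 0.2795 0.024 ] [0.5501 0.28  ]
side [343.1 218. ] [ 0.5141 -0.0067  0.0228] [ 0.5145 -0.0064]
side [348.  160.6] [ 0.5374 -0.2234  0.0212] [ 0.5372 -0.2231]
side [386.8 139.7] [ 0.4486 -0.3521  0.0459] [ 0.4482 -0.351 ]
side [263.1 125.5] [ 0.8068 -0.3445  0.0432] [ 0.803 -0.343]
[ 11 192 170]
[ 52 141  92]
[160 139  90]
```

```bash
cat >> h.py <<'E'
def rel(p):
    o=manip.get_obs(); r=R.from_quat(o["ee_rot"]).as_matrix()
    return np.round(r.T@(np.array(p)-o["position"]),4)
E
python3 - <<'E'
from h import *
print(rel([.514,-.006,.17]),R.from_quat(manip.get_obs()["ee_rot"]).as_matrix().round(4))
E
```

```text
[-0.4215  0.4722  0.0612] [[ 4.057e-01  9.140e-01 -4.000e-04]
 [ 9.140e-01 -4.057e-01 -1.100e-03]
 [-1.200e-03  0.000e+00 -1.000e+00]]
```

send_rows(
  steps=[
    [[-0.01, 0.011, 0], 0],
    [[-0.035, 0.039, 0.002], 0],
    [[-0.07, 0.078, 0.006], 0],
    [[-0.105, 0.118, 0.01], 0],
    [[-0.14, 0.157, 0.015], 0],
    [[-0.175, 0.196, 0.02], 0],
    [[-0.21, 0.235, 0.025], 0],
    [[-0.245, 0.274, 0.03], 0],
  ],
  hand=1,
  force=60,
)

```text
clock: 1.1
position: [0.405, 0.2335, 0.2012]
ee_rot: [0.839, 0.545, 0.0, -0.0]
ft_force: [0.3, 0.2, -0.2]
grip_width: 1.005
```

send_rows(
  steps=[
    [[-0.035, 0.039, 0.005], 0],
    [[-0.07, 0.078, 0.01], 0],
    [[-0.105, 0.118, 0.015], 0],
    [[-0.14, 0.157, 0.02], 0],
    [[-0.165, 0.185, 0.028], 0],
    [[-0.1765, 0.198, 0.031], 0],
    [[-0.1765, 0.198, 0.031], 0],
    [[-0.1765, 0.198, 0.031], 0],
  ],
)

```text
clock: 2.1
position: [0.5135, -0.0048, 0.1703]
ee_rot: [0.838, 0.545, 0.0, -0.0]
ft_force: [0.2, 0.4, 0.7]
grip_width: 0.999
```

```bash
python3 - <<'E'
from h import *
o=manip.get_obs()
for k,v in o.items(): print(k,np.round(v,4))
print(rel([.514,-.006,.03]))
im,d=manip.camera("wrist");cv2.imwrite("pics/w1.png",im[:,:,::-1])
r=R.from_quat(o["ee_rot"]).as_matrix();Tt=np.eye(4);Tt[:3,:3]=r;Tt[:3,3]=o["position"]
for l in lids("wrist",im,T=Tt@manip.camera_info("wrist")["T_tool_cam"]):print(*l)
E
```

```text
clock 2.1
joint_pos [-0.4932  0.1292  0.4493  1.8551 -0.0615  1.1707  1.1304]
joint_velocities [-0.0105 -0.0018 -0.0082 -0.003  -0.0013 -0.0013  0.0014]
tau [ 9.53400e-01 -4.07552e+01  3.18820e+00 -3.68591e+01  8.88000e-02
 -9.40000e-03  3.14000e-02]
position [ 0.5135 -0.0048  0.1703]
ee_rot [ 8.382e-01  5.453e-01  1.000e-04 -3.000e-04]
ft_force [0.207  0.4334 0.7196]
torque [ 0.0183  0.0479 -0.0116]
grip_width 0.9994
[-0.0009  0.001   0.1403]
[109.8 310.4] [ 0.5347 -0.2196  0.0257] [ 0.5279 -0.2158]
[109.7 283.6] [ 0.5057 -0.2001  0.02  ] [ 0.5046 -0.1989]
[318.1 204.5] [ 0.5125 -0.0038  0.0256] [ 0.5122 -0.0037]
[635.6  97.4] [0.529  0.2382 0.0104] [0.5303 0.2388]
```

View pics/w1.png

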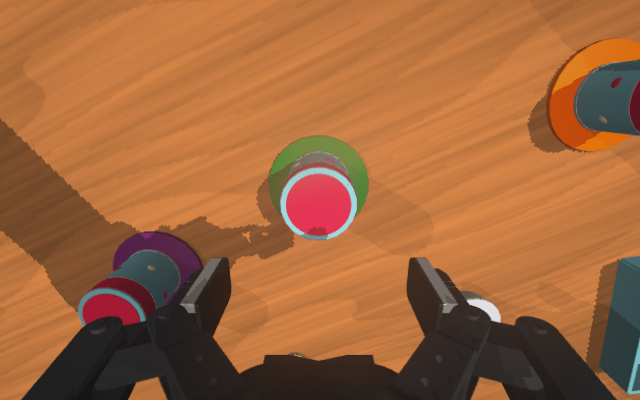

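The wrist view has the green tin's lid centred at (318,204), under the tool. It agrees with the other views to within 2 mm, so I'm descending.

send_rows(
  steps=[
    [[0, 0, 0.01], 0],
    [[0, 0, 0.035], 0],
    [[0, 0, 0.06], 0],
    [[0, 0, 0.085], 0],
    [[0, 0, 0.11], 0],
    [[0, 0, 0.13], 0],
    [[0, 0, 0.14], 0],
    [[0, 0, 0.14], 0],
  ],
)

```text
clock: 3.15
position: [0.5135, -0.0053, 0.0298]
ee_rot: [0.838, 0.545, -0.0, -0.0]
ft_force: [0.7, 0.3, 0.9]
grip_width: 0.998
```

send_rows(
  steps=[
    [[0, 0, 0], 0],
    [[0, 0, 0], 0],
    [[0, 0, 0], 0],
    [[0, 0, 0], 0],
    [[0, 0, 0], 0],
    [[0, 0, 0], 0],
    [[0, 0, 0], 0],
    [[0, 0, 0], 0],
  ],
  hand=0,
  force=60,
)

```text
clock: 4.15
position: [0.5147, -0.0054, 0.0314]
ee_rot: [0.838, 0.545, 0.001, 0.0]
ft_force: [-1.4, -1.2, 5.6]
grip_width: 0.712
```

send_rows(
  steps=[
    [[0, 0, -0.005], 0],
    [[0, 0, -0.02], 0],
    [[0, 0, -0.04], 0],
    [[0, 0, -0.055], 0],
    [[0, 0, -0.06], 0],
    [[0, 0, -0.06], 0],
    [[0, 0, -0.06], 0],
    [[0, 0, -0.06], 0],
  ],
)

```text
clock: 5.15
position: [0.5136, -0.0056, 0.0897]
ee_rot: [0.838, 0.545, -0.0, -0.0]
ft_force: [-0.0, 0.5, -2.0]
grip_width: 0.712
```

```bash
cat >> h.py <<'E'
def weigh(tag):
    fs=[];ts=[]
    for i in range(8):
        o=manip.get_obs(); fs.append(o["ft_force"]); ts.append(o["tau"])
        im,_=manip.camera("side")
    print(tag,"F",np.mean(fs,0).round(2),np.std(fs,0).round(2),"tau",np.mean(ts,0).round(2)); print(o["position"],o["clock"],o["grip_width"])
    cv2.imwrite(f"pics/{tag}.png",im[:,:,::-1]); return im
E
python3 -c "
from h import *
weigh('liftA')"
```

```text
liftA F [-0.02 -0.05 -2.77] [0.57 0.55 0.56] tau [-0.000e+00 -4.606e+01  4.360e+00 -3.476e+01  1.000e-02  1.000e-02
  0.000e+00]
[ 0.51394103 -0.00549279  0.09023431] 5.5 0.7127495341825462
```

View pics/liftA.png

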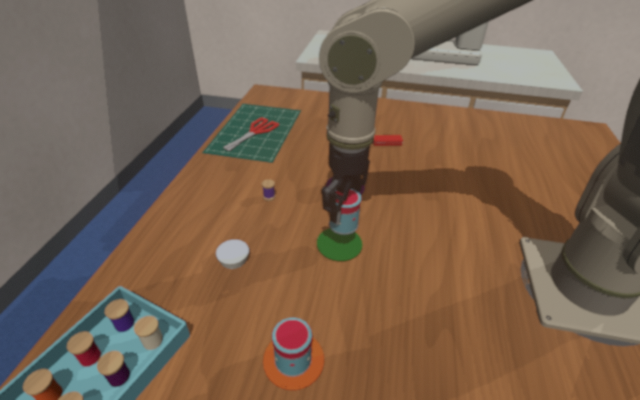

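The green tin is lifted clear, with its base visible above the coaster at (343,243), and weighs about 2.8 N. Setting it back.

send_rows(
  steps=[
    [[0, 0, 0.005], 0],
    [[0, 0, 0.02], 0],
    [[0, 0, 0.037], 0],
    [[0, 0, 0.05], 0],
    [[0, 0, 0.056], 0],
    [[0, 0, 0.059], 0],
    [[0, 0, 0.059], 0],
    [[0, 0, 0.059], 0],
  ],
)

```text
clock: 6.55
position: [0.5143, -0.0054, 0.0316]
ee_rot: [0.838, 0.545, 0.0, 0.0]
ft_force: [0.4, -0.5, -2.1]
grip_width: 0.712
```

send_rows(
  steps=[
    [[0, 0, 0], 0],
    [[0, 0, 0], 0],
    [[0, 0, 0], 0],
    [[0, 0, 0], 0],
    [[0, 0, 0], 0],
    [[0, 0, 0], 0],
    [[0, 0, 0], 0],
    [[0, 0, 0], 0],
  ],
  hand=1,
)

```text
clock: 7.55
position: [0.514, -0.0055, 0.0313]
ee_rot: [0.838, 0.545, 0.0, -0.0]
ft_force: [-0.8, -0.0, 0.1]
grip_width: 1.0
```

send_rows(
  steps=[
    [[0, 0, -0.01], 0],
    [[0, 0, -0.03], 0],
    [[0, 0, -0.06], 0],
    [[0, 0, -0.09], 0],
    [[0, 0, -0.12], 0],
    [[0, 0, -0.135], 0],
    [[0, 0, -0.139], 0],
    [[0, 0, -0.139], 0],
  ],
)

```text
clock: 8.55
position: [0.5136, -0.0055, 0.1697]
ee_rot: [0.838, 0.545, -0.0, -0.0]
ft_force: [-0.9, -0.6, -0.5]
grip_width: 1.004
```

```bash
python3 -c "
from h import *
im=weigh('downA')
for l in lids('side',im): print(*l)
print(rel([.550,.28,.17]))"
```

```text
downA F [ 0.11 -0.21 -0.04] [0.62 0.37 0.53] tau [ 0.000e+00 -4.126e+01  2.580e+00 -3.708e+01  2.000e-02  2.000e-02
 -0.000e+00]
[ 0.51379555 -0.00551354  0.1698932 ] 8.9 1.0043292056085869
[ 87.4 357.4] [0.8367 0.3859 0.0166] [0.8357 0.3863]
[291.4 334.3] [0.5496 0.2796 0.024 ] [0.55 0.28]
[343.1 218. ] [ 0.5138 -0.007   0.023 ] [ 0.5145 -0.0065]
[386.9 139.7] [ 0.4486 -0.3521  0.0459] [ 0.4482 -0.3511]
[263.1 125.5] [ 0.8068 -0.3445  0.0432] [ 0.8031 -0.3432]
[ 0.2756 -0.0828 -0.    ]
```

View pics/downA.png

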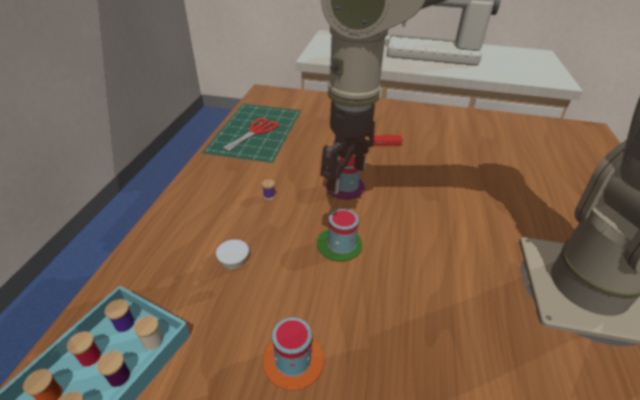

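The green tin is back on its coaster, lid at (343,218), within 0.5 mm of where it started. The orange tin is next.

send_rows(
  steps=[
    [[0.02, -0.006, 0], 0],
    [[0.065, -0.02, 0], 0],
    [[0.12, -0.036, 0], 0],
    [[0.175, -0.053, 0], 0],
    [[0.23, -0.069, 0], 0],
    [[0.265, -0.08, 0], 0],
    [[0.2755, -0.083, 0], 0],
    [[0.2755, -0.083, 0], 0],
  ],
)

```text
clock: 9.95
position: [0.5499, 0.2796, 0.17]
ee_rot: [0.838, 0.545, -0.0, 0.0]
ft_force: [0.0, -0.4, 0.0]
grip_width: 1.002
```

```bash
cat >> h.py <<'E'
def wl(tag):
    o=manip.get_obs()
    im,d=manip.camera("wrist");cv2.imwrite(f"pics/{tag}.png",im[:,:,::-1])
    Tt=np.eye(4);Tt[:3,:3]=R.from_quat(o["ee_rot"]).as_matrix();Tt[:3,3]=o["position"]
    print(o["position"],o["joint_pos"].round(2))
    for l in lids("wrist",im,T=Tt@manip.camera_info("wrist")["T_tool_cam"]):print(*l)
E
python3 -c "
from h import *
wl('w2')"
```

```text
[0.54989564 0.27962464 0.16995716] [-0.78  0.36  0.29  1.58 -0.11  1.22  0.69]
[483.  393.5] [0.7959 0.3537 0.0161] [0.7976 0.3503]
[ 14.8 293.4] [ 0.512  -0.004   0.0258] [5.153e-01 4.000e-04]
[ 15.4 258. ] [0.4865 0.026  0.0145] [0.4875 0.0257]
[318.4 203.6] [0.5483 0.2809 0.0256] [0.5478 0.2812]
```

View pics/w2.png

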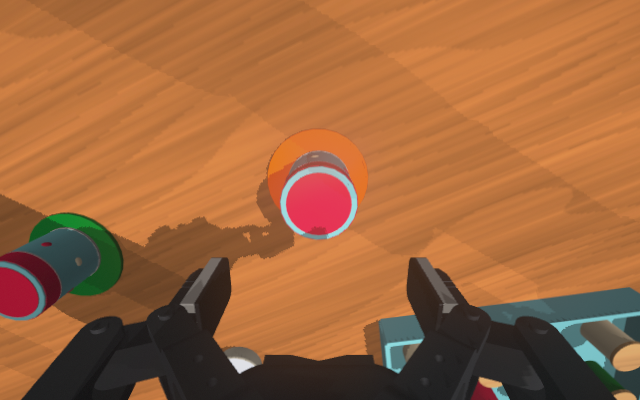

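The orange tin's lid is centred at (318,204) in the wrist view, and the thread tray is well clear. Descending.

send_rows(
  steps=[
    [[0, 0, 0.01], 0],
    [[0, 0, 0.035], 0],
    [[0, 0, 0.06], 0],
    [[0, 0, 0.085], 0],
    [[0, 0, 0.11], 0],
    [[0, 0, 0.13], 0],
    [[0, 0, 0.139], 0],
    [[0, 0, 0.139], 0],
  ],
)

```text
clock: 11.0
position: [0.5498, 0.2797, 0.031]
ee_rot: [0.838, 0.545, -0.0, 0.0]
ft_force: [1.5, -0.5, 0.8]
grip_width: 1.003
```

send_rows(
  steps=[
    [[0, 0, 0], 0],
    [[0, 0, 0], 0],
    [[0, 0, 0], 0],
    [[0, 0, 0], 0],
    [[0, 0, 0], 0],
    [[0, 0, 0], 0],
    [[0, 0, 0], 0],
    [[0, 0, 0], 0],
  ],
  hand=0,
  force=60,
)

```text
clock: 12.0
position: [0.5506, 0.2802, 0.0326]
ee_rot: [0.838, 0.545, 0.001, -0.0]
ft_force: [-1.5, -0.8, 6.8]
grip_width: 0.709
```

send_rows(
  steps=[
    [[0, 0, -0.005], 0],
    [[0, 0, -0.02], 0],
    [[0, 0, -0.04], 0],
    [[0, 0, -0.055], 0],
    [[0, 0, -0.06], 0],
    [[0, 0, -0.06], 0],
    [[0, 0, -0.06], 0],
    [[0, 0, -0.06], 0],
  ],
)

```text
clock: 13.0
position: [0.5496, 0.2798, 0.0906]
ee_rot: [0.838, 0.545, -0.001, -0.0]
ft_force: [-0.6, 0.4, -5.8]
grip_width: 0.711
```

```bash
python3 -c "
from h import *
weigh('liftB')"
```

```text
liftB F [-0.02 -0.02 -5.52] [0.61 0.29 0.49] tau [-0.000e+00 -6.613e+01  6.050e+00 -3.746e+01  1.000e-02  1.000e-02
  0.000e+00]
[0.54987097 0.27998427 0.09124873] 13.35 0.7136079559392926
```

View pics/liftB.png

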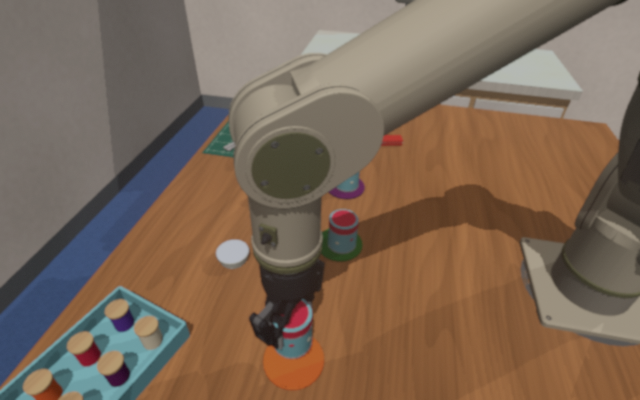

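The orange tin is held clear of its coaster, lid at (297,318), and weighs about 5.5 N. Setting it back.

send_rows(
  steps=[
    [[0, 0, 0.005], 0],
    [[0, 0, 0.02], 0],
    [[0, 0, 0.037], 0],
    [[0, 0, 0.05], 0],
    [[0, 0, 0.056], 0],
    [[0, 0, 0.059], 0],
    [[0, 0, 0.059], 0],
    [[0, 0, 0.059], 0],
  ],
)

```text
clock: 14.4
position: [0.5503, 0.2802, 0.0327]
ee_rot: [0.838, 0.545, 0.001, -0.0]
ft_force: [-0.7, -0.2, -4.5]
grip_width: 0.709
```

send_rows(
  steps=[
    [[0, 0, 0], 0],
    [[0, 0, 0], 0],
    [[0, 0, 0], 0],
    [[0, 0, 0], 0],
    [[0, 0, 0], 0],
    [[0, 0, 0], 0],
    [[0, 0, 0], 0],
    [[0, 0, 0], 0],
  ],
  hand=1,
)

```text
clock: 15.4
position: [0.5499, 0.28, 0.0323]
ee_rot: [0.838, 0.545, 0.0, -0.0]
ft_force: [-0.5, -0.2, -0.6]
grip_width: 0.997
```

send_rows(
  steps=[
    [[0, 0, -0.01], 0],
    [[0, 0, -0.03], 0],
    [[0, 0, -0.06], 0],
    [[0, 0, -0.09], 0],
    [[0, 0, -0.12], 0],
    [[0, 0, -0.135], 0],
    [[0, 0, -0.139], 0],
    [[0, 0, -0.139], 0],
  ],
)

```text
clock: 16.4
position: [0.5496, 0.2798, 0.1707]
ee_rot: [0.838, 0.545, -0.0, -0.0]
ft_force: [-0.6, 0.3, -0.1]
grip_width: 1.001
```

```bash
python3 -c "
from h import *
im=weigh('downB')
for l in lids('side',im): print(*l)
wl('w3')
print(rel([.5365,-.2220,.17]))"
```

```text
downB F [-0.12 -0.14 -0.15] [0.43 0.73 0.28] tau [ 1.000e-02 -6.050e+01  4.990e+00 -3.776e+01  2.000e-02  2.000e-02
 -0.000e+00]
[0.54972928 0.27985606 0.17081526] 16.75 1.0010892731847978
[ 87.3 357.1] [0.8367 0.3859 0.0166] [0.8362 0.3859]
[291.5 334.5] [0.55   0.2797 0.0243] [0.5498 0.2803]
[343.3 218.2] [ 0.5137 -0.0065  0.0228] [ 0.514 -0.006]
[348.  160.6] [ 0.5374 -0.2234  0.0212] [ 0.5372 -0.2229]
[387.  139.8] [ 0.4486 -0.3521  0.0459] [ 0.4476 -0.3508]
[0.54980715 0.27992141 0.17096584] [-0.78  0.36  0.29  1.58 -0.11  1.22  0.69]
[483.4 393. ] [0.7968 0.3549 0.017 ] [0.7985 0.3512]
[ 15.3 292.6] [ 0.5122 -0.0035  0.0258] [0.5148 0.0006]
[ 13.8 256.6] [0.4857 0.0247 0.0139] [0.4857 0.0246]
[318.9 203. ] [0.548  0.2818 0.0257] [0.5477 0.282 ]
[-0.4642  0.1915  0.0012]
```

View pics/w3.png

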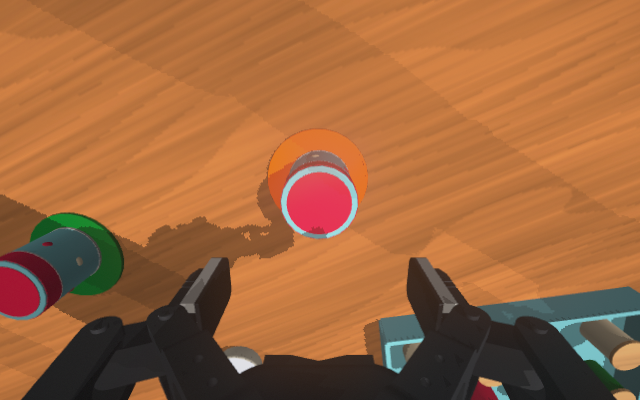

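The orange tin is back in place, lid at (319,203) in the wrist view. The purple tin is next.

send_rows(
  steps=[
    [[-0.015, 0.006, 0], 0],
    [[-0.05, 0.021, 0], 0],
    [[-0.09, 0.037, 0], 0],
    [[-0.13, 0.054, 0], 0],
    [[-0.17, 0.07, 0], 0],
    [[-0.21, 0.087, 0], 0],
    [[-0.25, 0.103, 0], 0],
    [[-0.29, 0.12, 0], 0],
  ],
)

```text
clock: 17.85
position: [0.5412, -0.0363, 0.1715]
ee_rot: [0.839, 0.545, 0.0, -0.0]
ft_force: [0.3, -0.1, 0.2]
grip_width: 0.999
```

send_rows(
  steps=[
    [[-0.04, 0.017, 0], 0],
    [[-0.08, 0.033, 0], 0],
    [[-0.12, 0.05, 0], 0],
    [[-0.15, 0.062, 0.001], 0],
    [[-0.17, 0.07, 0.001], 0],
    [[-0.174, 0.0715, 0.001], 0],
    [[-0.174, 0.0715, 0.001], 0],
    [[-0.174, 0.0715, 0.001], 0],
  ],
)

```text
clock: 18.85
position: [0.5369, -0.2206, 0.1702]
ee_rot: [0.838, 0.546, 0.0, -0.0]
ft_force: [-0.2, 0.2, -1.0]
grip_width: 1.004
```

```bash
python3 -c "
from h import *
wl('w4')
print(rel([.5365,-.2220,.03]))"
```

```text
[ 0.53685971 -0.22059264  0.17023486] [-0.17  0.3   0.58  1.69 -0.17  1.2   1.61]
[317.4 203.6] [ 0.5351 -0.2199  0.0256] [ 0.5346 -0.2196]
[ 57.7 199.6] [ 0.4498 -0.4068  0.0368] [ 0.4481 -0.4068]
[547.1  86.9] [ 0.5202 -0.0297  0.0185] [ 0.5205 -0.0352]
[589.4  55.5] [ 0.5124 -0.004   0.026 ] [ 0.512  -0.0039]
[-0.0015  0.0002  0.1403]
```

View pics/w4.png

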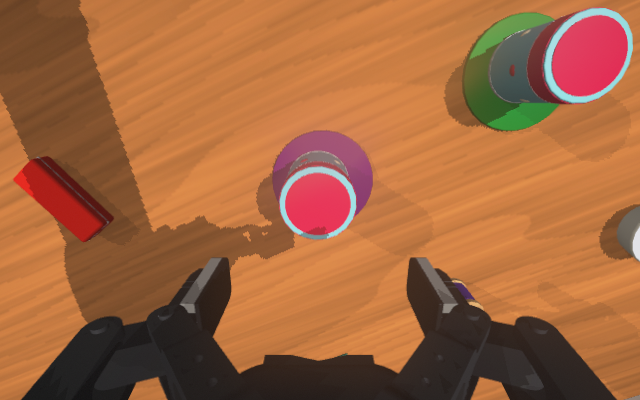

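The purple tin's lid is centred at (317,204). The spool at (470,292) is about 0.18 m away, so it's clear. Descending.

send_rows(
  steps=[
    [[0, 0, 0.01], 0],
    [[0, 0, 0.035], 0],
    [[0, 0, 0.06], 0],
    [[0, 0, 0.085], 0],
    [[0, 0, 0.11], 0],
    [[0, 0, 0.13], 0],
    [[0, 0, 0.139], 0],
    [[0, 0, 0.139], 0],
  ],
)

```text
clock: 19.9
position: [0.5365, -0.2217, 0.0309]
ee_rot: [0.838, 0.545, -0.0, -0.0]
ft_force: [-1.3, -0.4, 0.8]
grip_width: 0.999
```

send_rows(
  steps=[
    [[0, 0, 0], 0],
    [[0, 0, 0], 0],
    [[0, 0, 0], 0],
    [[0, 0, 0], 0],
    [[0, 0, 0], 0],
    [[0, 0, 0], 0],
    [[0, 0, 0], 0],
    [[0, 0, 0], 0],
  ],
  hand=0,
  force=60,
)

```text
clock: 20.9
position: [0.5375, -0.2221, 0.0325]
ee_rot: [0.838, 0.545, 0.001, 0.001]
ft_force: [-1.7, 0.3, 6.8]
grip_width: 0.714
```

send_rows(
  steps=[
    [[0, 0, -0.005], 0],
    [[0, 0, -0.02], 0],
    [[0, 0, -0.04], 0],
    [[0, 0, -0.055], 0],
    [[0, 0, -0.06], 0],
    [[0, 0, -0.06], 0],
    [[0, 0, -0.06], 0],
    [[0, 0, -0.06], 0],
  ],
)

```text
clock: 21.9
position: [0.5363, -0.2217, 0.0907]
ee_rot: [0.838, 0.545, -0.0, -0.0]
ft_force: [-0.3, -0.5, -1.4]
grip_width: 0.711
```

```bash
python3 -c "
from h import *
weigh('liftC')"
```

```text
liftC F [ 0.12 -0.13 -1.77] [0.5  0.37 0.56] tau [-1.000e-02 -5.451e+01  8.890e+00 -3.454e+01  1.000e-02  1.000e-02
  0.000e+00]
[ 0.53663007 -0.22180112  0.09122986] 22.25 0.7089592769450297
```

View pics/liftC.png

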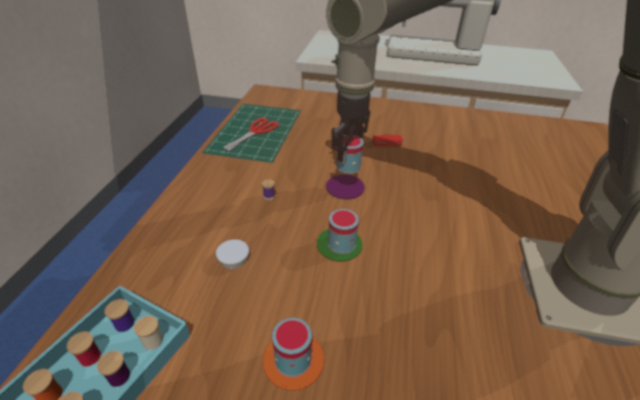

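The purple tin weighs about 1.8 N and is held clear, lid at (352,147). Orange is clearly the heaviest at 5.5 N, so I'll put purple back and return to orange.

send_rows(
  steps=[
    [[0, 0, 0.005], 0],
    [[0, 0, 0.02], 0],
    [[0, 0, 0.037], 0],
    [[0, 0, 0.05], 0],
    [[0, 0, 0.056], 0],
    [[0, 0, 0.059], 0],
    [[0, 0, 0.059], 0],
    [[0, 0, 0.059], 0],
  ],
)

```text
clock: 23.3
position: [0.5369, -0.2219, 0.0325]
ee_rot: [0.838, 0.545, 0.0, 0.0]
ft_force: [0.5, -0.2, -1.7]
grip_width: 0.714
```

send_rows(
  steps=[
    [[0, 0, 0], 0],
    [[0, 0, 0], 0],
    [[0, 0, 0], 0],
    [[0, 0, 0], 0],
    [[0, 0, 0], 0],
    [[0, 0, 0], 0],
    [[0, 0, 0], 0],
    [[0, 0, 0], 0],
  ],
  hand=1,
)

```text
clock: 24.3
position: [0.5367, -0.2218, 0.0323]
ee_rot: [0.838, 0.545, 0.0, -0.0]
ft_force: [0.1, 0.2, 0.4]
grip_width: 1.001
```

send_rows(
  steps=[
    [[0, 0, -0.01], 0],
    [[0, 0, -0.03], 0],
    [[0, 0, -0.06], 0],
    [[0, 0, -0.09], 0],
    [[0, 0, -0.12], 0],
    [[0, 0, -0.135], 0],
    [[0, 0, -0.139], 0],
    [[0, 0, -0.139], 0],
  ],
)

```text
clock: 25.3
position: [0.5364, -0.2216, 0.1708]
ee_rot: [0.838, 0.545, -0.0, -0.0]
ft_force: [0.1, -1.0, 0.0]
grip_width: 0.996
```

```bash
python3 -c "
from h import *
im=weigh('downC')
for l in lids('side',im): print(*l)
wl('w5')
print(rel([.5500,.2800,.17]))"
```

```text
downC F [0.06 0.16 0.21] [0.42 0.72 0.34] tau [ 0.000e+00 -5.053e+01  7.270e+00 -3.709e+01  2.000e-02  2.000e-02
 -0.000e+00]
[ 0.53646065 -0.22175566  0.1708157 ] 25.65 0.999469580040156
[ 86.6 357.9] [0.8374 0.3861 0.0174] [0.8364 0.3873]
[291.5 334.8] [0.5498 0.2803 0.024 ] [0.5496 0.2808]
[343.3 218.1] [ 0.5137 -0.0066  0.0228] [ 0.514  -0.0062]
[348.4 160.4] [ 0.5366 -0.2234  0.0218] [ 0.5363 -0.2239]
[387.3 140. ] [ 0.4442 -0.3477  0.0446] [ 0.447  -0.3498]
[263.1 125.6] [ 0.8068 -0.3445  0.0432] [ 0.803  -0.3426]
[ 0.53652704 -0.22180312  0.17095256] [-0.17  0.3   0.58  1.69 -0.18  1.2   1.61]
[318.7 202.8] [ 0.5347 -0.22    0.0257] [ 0.5342 -0.2198]
[ 60.1 199.8] [ 0.4497 -0.4073  0.037 ] [ 0.4483 -0.4071]
[590.3  54.8] [ 0.5125 -0.004   0.0259] [ 0.5119 -0.004 ]
[ 0.4641 -0.1913  0.0011]
```

View pics/w5.png

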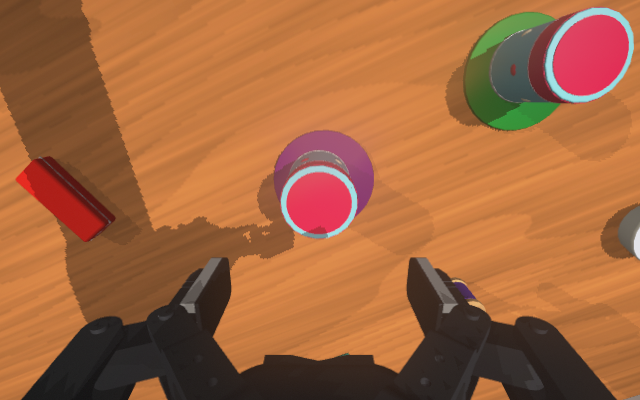

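The purple tin is standing on its coaster, lid at (319,203). Moving back to orange.

send_rows(
  steps=[
    [[0.015, -0.006, 0], 0],
    [[0.05, -0.021, 0], 0],
    [[0.09, -0.037, 0], 0],
    [[0.13, -0.054, 0], 0],
    [[0.17, -0.07, 0], 0],
    [[0.21, -0.087, 0], 0],
    [[0.25, -0.103, 0], 0],
    [[0.29, -0.12, 0], 0],
  ],
)

```text
clock: 26.75
position: [0.5441, 0.0946, 0.1715]
ee_rot: [0.838, 0.546, 0.0, -0.0]
ft_force: [0.9, -0.6, 0.3]
grip_width: 1.003
```

send_rows(
  steps=[
    [[0.04, -0.017, 0], 0],
    [[0.08, -0.033, 0], 0],
    [[0.12, -0.05, 0], 0],
    [[0.15, -0.062, 0.001], 0],
    [[0.17, -0.07, 0.001], 0],
    [[0.174, -0.0715, 0.001], 0],
    [[0.174, -0.0715, 0.001], 0],
    [[0.174, -0.0715, 0.001], 0],
  ],
)

```text
clock: 27.75
position: [0.5503, 0.2784, 0.1705]
ee_rot: [0.839, 0.544, 0.0, 0.0]
ft_force: [-0.5, 0.4, 0.1]
grip_width: 0.997
```

```bash
python3 -c "
from h import *
wl('w6')
print(rel([.55,.28,.03]))"
```

```text
[0.55033191 0.27837898 0.17049818] [-0.78  0.36  0.3   1.58 -0.11  1.22  0.69]
[484.3 392.5] [0.7966 0.3542 0.0185] [0.7986 0.3501]
[ 15.8 292.3] [ 0.5122 -0.0034  0.0257] [5.147e-01 3.000e-04]
[ 14.5 255.7] [0.4857 0.0251 0.0145] [0.4853 0.025 ]
[320.3 201.7] [0.5481 0.2818 0.0257] [0.5477 0.2819]
[ 0.0012 -0.0009  0.1405]
```

View pics/w6.png

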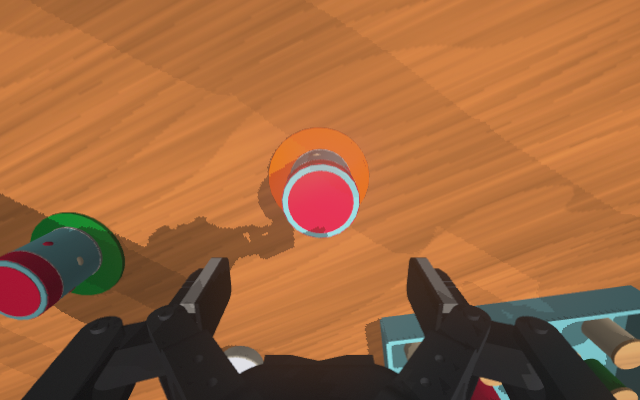

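The orange tin is centred at (320,202). Grasping it and lifting about 0.155 m.

send_rows(
  steps=[
    [[0, 0, 0.01], 0],
    [[0, 0, 0.035], 0],
    [[0, 0, 0.06], 0],
    [[0, 0, 0.085], 0],
    [[0, 0, 0.11], 0],
    [[0, 0, 0.13], 0],
    [[0, 0, 0.139], 0],
    [[0, 0, 0.139], 0],
  ],
)

```text
clock: 28.8
position: [0.5498, 0.2798, 0.031]
ee_rot: [0.838, 0.545, -0.0, -0.0]
ft_force: [-0.5, 0.0, -0.3]
grip_width: 1.0
```

send_rows(
  steps=[
    [[0, 0, 0], 0],
    [[0, 0, 0], 0],
    [[0, 0, 0], 0],
    [[0, 0, 0], 0],
    [[0, 0, 0], 0],
    [[0, 0, 0], 0],
    [[0, 0, 0], 0],
    [[0, 0, 0], 0],
  ],
  hand=0,
  force=60,
)

```text
clock: 29.8
position: [0.5506, 0.2802, 0.0326]
ee_rot: [0.838, 0.545, 0.001, 0.0]
ft_force: [-1.2, -1.7, 6.9]
grip_width: 0.712
```

send_rows(
  steps=[
    [[0, 0, -0.005], 0],
    [[0, 0, -0.02], 0],
    [[0, 0, -0.045], 0],
    [[0, 0, -0.07], 0],
    [[0, 0, -0.095], 0],
    [[0, 0, -0.12], 0],
    [[0, 0, -0.14], 0],
    [[0, 0, -0.155], 0],
  ],
)

```text
clock: 30.8
position: [0.5499, 0.28, 0.1878]
ee_rot: [0.838, 0.545, 0.0, -0.0]
ft_force: [0.1, 0.0, -6.7]
grip_width: 0.712
```

send_rows(
  steps=[
    [[0, 0, 0], 0],
    [[0, 0, 0], 0],
    [[0, 0, 0], 0],
    [[0, 0, 0], 0],
    [[0, 0, 0], 0],
    [[0, 0, 0], 0],
    [[0, 0, 0], 0],
    [[0, 0, 0], 0],
  ],
)

```text
clock: 31.8
position: [0.5499, 0.28, 0.1863]
ee_rot: [0.838, 0.545, 0.0, -0.0]
ft_force: [-0.2, -0.1, -5.8]
grip_width: 0.711
```

```bash
python3 -c "
from h import *
im=weigh('final')
for l in lids('side',im): print(*l)
im,d=manip.camera('top'); cv2.imwrite('pics/finaltop.png',im[:,:,::-1])
for l in lids('top',im): print(*l)
print(manip.get_obs()['joint_velocities'].round(4))"
```

```text
final F [ 0.02  0.47 -6.  ] [0.63 0.61 0.48] tau [ 0.000e+00 -6.299e+01  5.300e+00 -4.066e+01  1.000e-02  1.000e-02
  0.000e+00]
[0.54987033 0.28002209 0.18632294] 32.15 0.7121975183459942
[ 87.6 357.1] [0.8367 0.3859 0.0166] [0.8358 0.3857]
[295.4 291.6] [0.5645 0.1938 0.0299] [0.5644 0.1997]
[295. 274.] [0.5834 0.1574 0.0331] [0.575  0.1618]
[343.1 218.1] [ 0.5139 -0.0067  0.023 ] [ 0.5144 -0.0061]
[348.4 160.6] [ 0.5364 -0.2233  0.0216] [ 0.5361 -0.2233]
[386.8 139.7] [ 0.4486 -0.3521  0.0459] [ 0.4483 -0.351 ]
[458.6 251.7] [ 0.4496 -0.4475  0.0441] [ 0.4503 -0.4479]
[291.  226.5] [ 0.5138 -0.006   0.0243] [ 0.5137 -0.006 ]
[372.9 218.9] [ 0.5355 -0.222   0.0236] [ 0.5353 -0.2224]
[454.5 109. ] [ 0.8313 -0.4454  0.0496] [ 0.8321 -0.4427]
[-0.0018  0.0002 -0.0001 -0.0003  0.0007  0.0009 -0.001 ]
```

View pics/final.png

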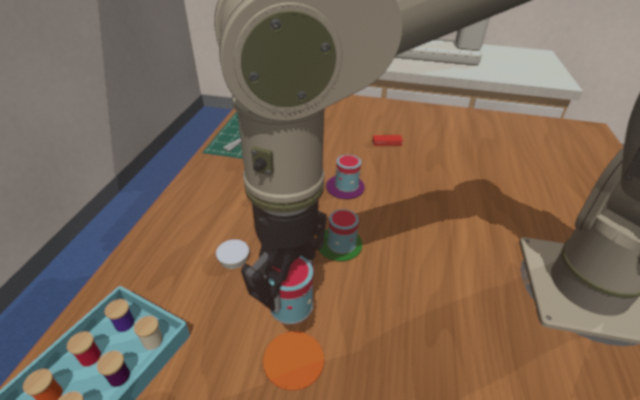

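View pics/finaltop.png

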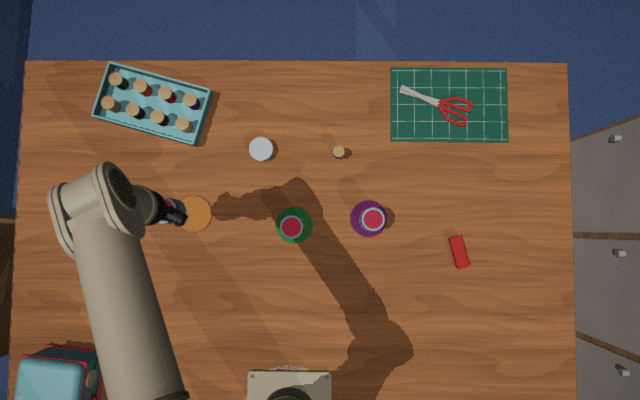

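The side view shows the orange tin held upright around (293,290), with its coaster empty at (294,358). Green and purple stand on their coasters, lids at (343,218) and (348,160). The pot, spool and needle case haven't moved. Handing in.

```bash
python3 -c "
from workcell import manip
print(manip.hand_in())"
```

```text
the job is handed in; nothing more can be done
None
```

I lifted the green, orange and purple tins in that order, each about 6 cm, and stood each one back on its coaster. The wrist force read about 2.8 N for green, 5.5 N for orange and 1.8 N for purple, so orange is the heaviest.

I then picked the orange tin up again and handed in while holding it, about 32 s in. The tool was at z = 0.186 m, which puts the tin's centre at about 0.20 m.

**Last checks:** the held tin looked upright in the side view, the joints were still (speeds under 0.002 rad/s), and the force read about 6.0 N. That is half a newton above its first weighing, which is sensor noise. Green and purple stand on their coasters within about 1 mm of where they started, and the spool, pot and needle case are where they were. No check failed or disagreed. Hand-in reports no verdict.

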